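# Key a template guide into a router base

### The arm

A 7-joint arm with a two-finger parallel gripper is mounted at the origin on the work surface. World frame = base frame: x ahead of the robot, y to its left, z up, the work surface at z = 0. Lengths are in mm, angles in rad, forces in N, time in s.
With the tool pointing down it reaches from about 400 to 875 mm from the base axis. Payload 4.4 kg.
Tool frame: the origin (TCP) lies midway between the tips of the shut fingers; the grasp point (between the pads) lies 19 mm behind it; z points along the fingers, y is the line along which they close (so a half turn about z gives the same grasp; the last joint's range is limited). The gripper opens to 85 mm and grips with 20 to 120 N. Pads are 22 mm wide; open, the fingers measure 114 mm over their backs; the gripper's body (76 mm by 85 mm) begins 54 mm behind the grasp point. The pads swing forward as they close: fully open they stand 13 mm farther back than shut.
Start: joints at [-1.398, 0.628, 0.038, 1.517, -0.027, 0.996, -0.02], TCP at [153.723, 631.575, 231.313] pointing down, gripper open.
Joint ranges: [-3.06, 3.06], [-0.37, 2.12], [-1.25, 1.32], [0.18, 2.47], [-1.1, 4.24], [0.23, 1.98], [-2.94, 2.94]. Speed limits (rad/s): [2.57, 2.57, 3.14, 3.14, 3.14, 3.14, 3.14].

### API

Orientations are given as [roll, pitch, yaw] about the fixed x, y, z axes, in that order (R = Rz(yaw) Ry(pitch) Rx(roll)).
In Python, from cell import ctrl gives the robot as it stands. The module is installed in compiled form; this text tells all that it offers.
- The arm moves only by the tool step_arm, never from a script. Its argument "commands" is one flat list of numbers, 7 for each row, row after row: the shift along the tool's x, y, z in cm, then the turn, a rotation vector about the tool's x, y, z in rad, then the opening, from 0 (shut) to 1 (fully open). A call has 1 to 10 rows; each row is the pose to reach, as a shift and turn from the pose commanded when the call began, along the tool's axes at that moment; what a row does not reach only later rows make up. A row lasts 1/10 s, in which the tool goes at most 50 mm and 8.59 degrees, less where a joint would pass 70% of its speed; a pose out of reach is approached as far as the arm can. A call with a gripper value outside its range is refused whole. The fingers move at their own pace and stop on an object; the grip force is fixed at half the most. Time passes only in rows, so rows that repeat a pose let the fingers close. It gives the time, the measured TCP pose, the force, the opening and the grip force at its end, in the units of the state.
- ctrl.read_state(): the state, without advancing time (a new reading comes with each control period).
- ctrl.get_image(name): name is "side" or "top" or "wrist"; returns a dict with "image" (384x512x3 uint8, red, green, blue), "range_z" (384x512 float32, mm along the optical axis (not along the pixel's ray), 0 where there is no reading), "vfov" (degrees; the focal length in pixels is half the picture's height over the tangent of half this angle, whatever the lens; pixels are square), "cx", "cy" (the principal point, pixels), "world_to_cam" (4x4, takes a point from world to camera coordinates). Camera axes: x right, y down, z forward; pixel columns grow to the right and rows downward; lengths in mm; the calibration is good to about 2 mm. A picture is of the moment at which its call begins.
- ctrl.finish_job(): hands the job in; it is judged then, once.
The state is a dict: "clock": time; "qpos": joint angles; "qd": joint speeds; "tau": joint torques, N m; "eef_pos": TCP position; "tool_rot": TCP orientation; "force": force on the tool from outside, world axes, zero at the start; "torque": the same for the moment, N m; "width": finger opening in mm; "gripper_force": force on a finger pad.
Only numpy, scipy, OpenCV 4.12 (cv2) and the standard library are available. Lean on these libraries where they do the work, as an engineer would, in place of code of your own. Each camera call takes 0.05 s, during which the arm holds its last target. There are 200 camera calls.

### The job

Fit the narrow-collared template guide into the recess of the upturned router base, collar up: lay it in, turn it under light hand pressure until its notches find the lugs and it drops fully home, without ever forcing it down. Then swing the clip fully shut over its flange and let go; leave the wide-collared guide, mug, tape measure and try square where they are.

Things in the scene. Friction and masses are not known exactly. Their poses are not given: they have to be found in the camera images.
- guide_mid (a point): narrow-collared template guide, plain steel, 0.10 to 0.17 kg, lying flange down on the bench: a flat round flange 64 mm across, 6 mm thick, and a round collar 30 mm across standing 18 mm up from its middle (24 mm high in all). This point is its centre, 12 mm above its underside; its z axis is the guide's axis, up out of the collar; its x axis points through the middle of the wide notch.
- guide_notch (a point): middle of the wide notch in that guide's flange rim, 28 mm from the axis, 3 mm above the underside; same axes as guide_mid. The rim has three notches with radial sides, cut in to 24 mm from the axis: this one 36 degrees across, and two 26 degrees across, centred 105 and 230 degrees counter-clockwise of it seen from above.
- wide_guide_mid (a point): another template guide, not wanted: the same flange, but its collar is 44 mm across. Its centre, 12 mm above its underside. Leave alone.
- base: upturned router base, fixed in a plywood cradle (180 x 150 mm). Origin on the bench under the middle of its recess; z up. Its level round black sole, 164 mm across, is 105 mm above the bench. Wooden ball handles on its +y and -y sides reach 123 mm from the middle, tops 78 mm above the bench. On the sole, towards base +x, sits a swing clip.
- recess_mouth (a point): centre of the recess mouth, level with the sole, axes as the base. The recess is a metal adapter ring 66.6 mm across, 7 mm deep, with a 2 mm lead-in bevel. The ring is clamped at an angle that is NOT reported: its wide lug points anywhere up to 29 degrees either way from the base's x axis and must be found by turning the guide. The ring does not turn under hand load.
- seat (a point): centre of the recess floor, axes as the base. Three steel lugs 4.5 mm high stand on it at the wall, in to 26.5 mm from the axis: one 28 degrees wide, two 18 degrees wide at 105 and 230 degrees counter-clockwise of it. The guide drops in one way round only, with 4 degrees play either side. Home, guide_mid is 12 mm above this point; lying on the lugs it is 16.5 mm above.
- clip (a joint): swing clip angle, rad: 0 fully shut (tongue over the guide's flange), 2.1 fully open; opening turns it counter-clockwise from above. Starts at 1.5 to 2.0, stays where left, turns with 2 to 3 N at the post. A flat steel bar 52 mm long, 12 mm wide, top 5 mm above the sole, pivoted at its middle. It passes 0.6 mm above the sole, so only over a seated flange (top 1 mm below the sole).
- clip_pivot (a point): the clip's pivot axis at sole height, 50 mm from the recess centre along the base's +x axis.
- clip_post (a point): thumb post of the clip: a steel pin 10 mm in diameter, its top 22 mm above the sole, on the clip's end away from the tongue, 20 mm from the pivot. This point is on the pin's axis, 14 mm above the sole. With the clip shut the pin is 70 mm from the recess centre along base +x; half open it is swung towards base +y.
- mug: white mug, 82 mm across and 90 mm high; origin at the centre of its underside. Leave alone.
- tape: tape measure case, 85 x 40 mm and 62 mm high; origin at the centre of its underside. Leave alone.
- square: try square lying flat, 20 mm high, dark wooden stock 115 mm and steel blade 150 mm long; origin under the middle of the stock. Leave alone.
Things that resemble listed ones, but are neither listed nor needed, are in the scene too. What is shaped like the part that bears guide_mid but orange or purple is not meant.

How it is judged:
By the outcome, as a careful person would: the job done as asked, in the order asked, and still so for the second after the job is handed in, with the robot touching nothing.
It also fails if it takes over 67 s, if anything falls off the work surface, if the arm or the gripper's body presses on something with over 40 N, if the wrist force passes 120 N, or if a joint passes its speed limit or range.

## Working session

There is one attempt and no reset: what is moved stays moved. The work goes in short steps, Python scripts to look and compute and a tool call to move; the robot and the scene stay as the last step left them, time stands still between calls to the robot, and variables do not carry over. Pictures are saved under pics/ and viewed, at most 12 in all, crops included, and the job is handed in when it is done.

Besides the shell and the picture viewer there is one more tool, called by a JSON object that holds its "op" and its "data". step_arm: Moves the arm, as the interface text tells. Its arguments: {"type":"object","properties":{"commands":{"type":"array"}},"required":["commands"]}

```bash
mkdir -p pics
cat > h.py <<'E'
import numpy as np, cv2
from cell import ctrl
def get(n):
    d=ctrl.get_image(n); im=d["image"]; d["f"]=im.shape[0]/2/np.tan(np.radians(d["vfov"])/2)
    d["inv"]=np.linalg.inv(d["world_to_cam"]); return d
def depth_pts(d):
    h,w=d["range_z"].shape; u,v=np.meshgrid(np.arange(w),np.arange(h)); z=d["range_z"]
    P=np.stack([(u-d["cx"])/d["f"]*z,(v-d["cy"])/d["f"]*z,z,np.ones_like(z)],-1)
    return (P@d["inv"].T)[...,:3]
def ray(d,u,v,zp):
    r=d["inv"][:3,:3]@np.array([(u-d["cx"])/d["f"],(v-d["cy"])/d["f"],1]); o=d["inv"][:3,3]
    return o+r*(zp-o[2])/r[2]
def proj(d,p):
    c=d["world_to_cam"]@np.append(p,1); return c[:2]/c[2]*d["f"]+[d["cx"],d["cy"]]
def save(d,n,box=None,s=1):
    im=d["image"][...,::-1]
    if box: im=im[box[1]:box[3],box[0]:box[2]]
    cv2.imwrite(f"pics/{n}.png",cv2.resize(im,None,fx=s,fy=s,interpolation=cv2.INTER_CUBIC))
E
python3 - <<'E'
from h import *
np.set_printoptions(precision=3,suppress=True)
ims=[]
for n in("top","side"):
    d=get(n); np.savez(n,**d); print(n,d["f"],d["inv"]); save(d,n,None,1.5)
    
print(ctrl.read_state())
E
```

```text
top 399.3817238383209 [[  -0.017   -0.999    0.045  537.951]
 [  -1.       0.017    0.02    24.347]
 [  -0.021   -0.045   -0.999 1086.299]
 [   0.       0.       0.       1.   ]]
side 395.39525098969824 [[   0.988   -0.124    0.088  509.137]
 [  -0.151   -0.729    0.667 -639.92 ]
 [  -0.019   -0.673   -0.74   852.543]
 [   0.       0.       0.       1.   ]]
{'clock': 0.1, 'qpos': array([-1.398,  0.629,  0.038,  1.518, -0.027,  0.996, -0.02 ]), 'qd': array([ 0.001, -0.003, -0.001, -0.001, -0.001, -0.001,  0.001]), 'tau': array([  0.003, -56.453,   1.23 , -19.397,   0.011,   0.005,   0.   ]), 'eef_pos': array([153.57 , 631.028, 230.48 ]), 'tool_rot': array([-3.14 ,  0.   ,  2.903]), 'force': array([-0.398, -0.08 ,  0.272]), 'torque': array([-0.009,  0.006, -0.02 ]), 'gripper_force': 0.0, 'width': 85.44630737115737}
```

View pics/top.png

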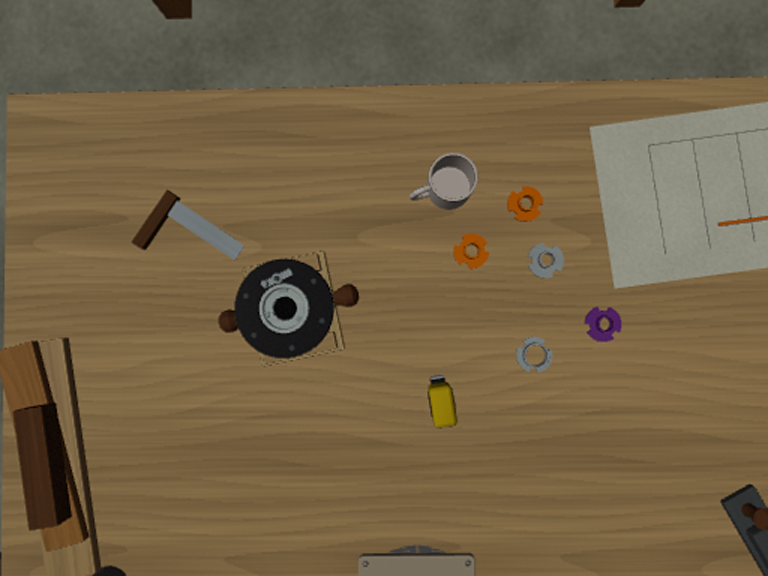

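View pics/side.png

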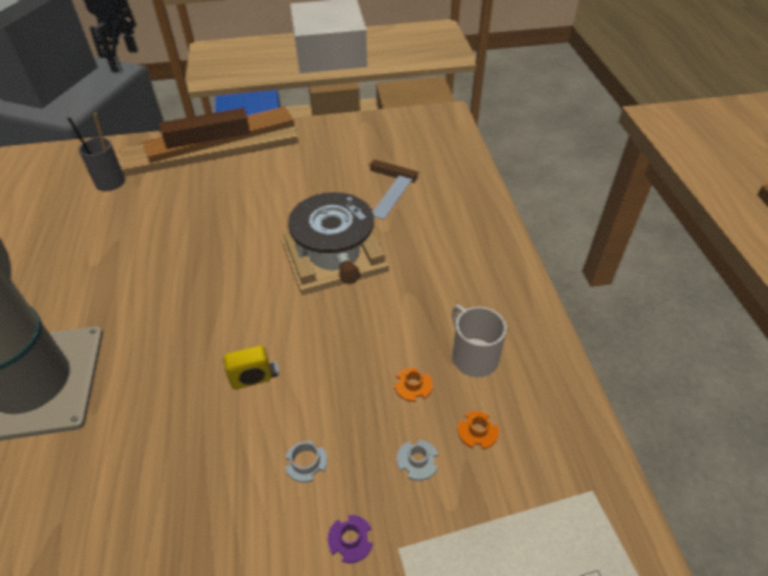

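The top view shows the grey narrow-collared guide at (546,260), the wide-collared one at (535,355) and the base recess at (284,308), with the clip above-left of it. The orange and purple parts are decoys. Next I measure these.

Run:
```python
from h import *
np.set_printoptions(precision=2,suppress=True)
d=dict(np.load("top.npz")); P=depth_pts(d); 
hsv=cv2.cvtColor(d["image"],cv2.COLOR_RGB2HSV)
for nm,(u,v) in dict(narrow=(364,173),wide=(357,236)).items():
    x0,y0=u-16,v-16; sub=hsv[y0:y0+32,x0:x0+32]
    m=((sub[...,1]<60)&(sub[...,2]>90)).astype(np.uint8)
    c=max(cv2.findContours(m,0,2)[0],key=cv2.contourArea); (a,b),r=cv2.minEnclosingCircle(c)
    print(nm,a+x0,b+y0,r,ray(d,a+x0,b+y0,6), r*1083/d["f"])
m=(P[...,2]>98)&(P[...,2]<112)&(P[...,0]>350)&(P[...,1]<400)&(P[...,1]>0)&(P[...,0]<750)
n,l,s,c=cv2.connectedComponentsWithStats(m.astype(np.uint8)); i=1+s[1:,4].argmax()
print(s[i],c[i],ray(d,*c[i],105)); cc=cv2.findContours((l==i).astype(np.uint8),0,2)[0]
(a,b),r=cv2.minEnclosingCircle(max(cc,key=cv2.contourArea));print(ray(d,a,b,105),r*981/d["f"])
# handles: brown at z 50..78
mh=(P[...,2]>40)&(P[...,2]<85)&(hsv[...,1]>80)&(np.abs(P[...,0]-560)<200)&(P[...,1]>0)
n,l,s,c=cv2.connectedComponentsWithStats(mh.astype(np.uint8))
for k in range(1,n):
    if s[k,4]>15: print("h",s[k],c[k],np.median(P[l==k],0))
save(d,"topc",(140,160,400,270),3)
```

```text
narrow 363.30000019073486 173.10000038146973 12.020915031433105 [ 620.   -242.18    6.  ] 32.597012336779606
wide 355.7979793548584 236.14141464233398 12.209146499633789 [ 451.05 -217.37    6.  ] 33.107437996977986
[ 156  173   67   66 3071] [188.83 205.58] [540.08 212.01 105.  ]
[540.41 211.99 105.  ] 81.67860146740306
h [200 169  13  11  49] [207.24 173.8 ] [622.58 173.    41.18]
h [221 189  18  16 214] [230.2 197. ] [560.06 112.55  71.5 ]
h [145 207  14  15 153] [151.42 214.09] [520.3  313.42  73.24]
h [205 221  19  15  82] [216.44 228.73] [477.96 148.34  41.3 ]
h [   0  228   38   52 1039] [ 15.96 253.99] [418.22 682.74  42.47]
h [175 237  13   5  30] [180.17 239.33] [453.04 248.02  41.05]
```

View pics/topc.png

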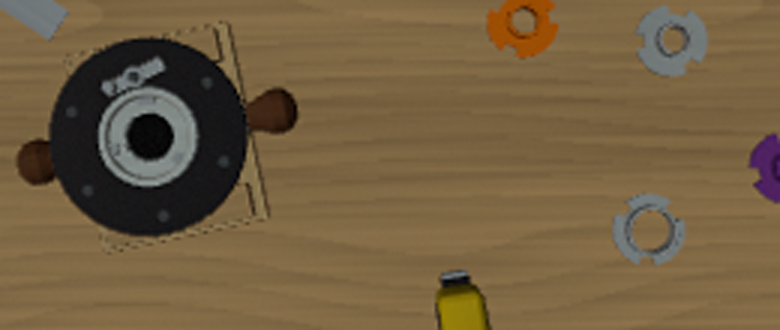

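{"op": "step_arm", "data": {"commands": [-65.9,-73.9,0,0,0,1.7,1,-65.9,-73.9,0,0,0,1.7,1,-65.9,-73.9,0,0,0,1.7,1,-65.9,-73.9,0,0,0,1.7,1,-65.9,-73.9,0,0,0,1.7,1,-65.9,-73.9,0,0,0,1.7,1,-65.9,-73.9,0,0,0,1.7,1,-65.9,-73.9,0,0,0,1.7,1,-65.9,-73.9,0,0,0,1.7,1,-65.9,-73.9,0,0,0,1.7,1]}}

```text
clock: 1.1
eef_pos: [389.2, 188.5, 231.3]
tool_rot: [-3.142, -0.0, 1.397]
force: [1.9, 0.2, 0.7]
width: 85.4
gripper_force: 0.0
```

{"op": "step_arm", "data": {"commands": [-38.4,30.2,0,0,0,0.2,1,-38.4,30.2,0,0,0,0.2,1,-38.4,30.2,0,0,0,0.2,1,-38.4,30.2,0,0,0,0.2,1,-38.4,30.2,0,0,0,0.2,1,-38.4,30.2,0,0,0,0.2,1,-38.4,30.2,0,0,0,0.2,1,-38.4,30.2,0,0,0,0.2,1,-38.4,30.2,0,0,0,0.2,1,-38.4,30.2,0,0,0,0.2,1]}}

```text
clock: 2.1
eef_pos: [622.7, -242.1, 230.8]
tool_rot: [-3.141, 0.001, 1.201]
force: [0.3, 0.2, 0.1]
width: 85.0
gripper_force: 0.0
```

Run:
```python
from h import *
np.set_printoptions(precision=3,suppress=True)
d=get("wrist"); np.savez("w1",**d); print(d["f"],d["cx"],d["cy"],d["inv"],proj(d,[620,-242,6])); s=ctrl.read_state(); print(s["eef_pos"],s["tool_rot"],s["qpos"]); save(d,"w1")
```

```text
341.81136532232017 250.71000326251558 193.2793967389365 [[   0.932   -0.342   -0.117  651.646]
 [  -0.361   -0.883   -0.299 -165.074]
 [  -0.       0.321   -0.947  372.301]
 [   0.       0.       0.       1.   ]] [249.291 157.651]
[ 624.071 -249.171  230.79 ] [3.137 0.007 1.196] [ 0.058  0.708  0.505  1.464 -0.362  1.058  0.263]
```

View pics/w1.png

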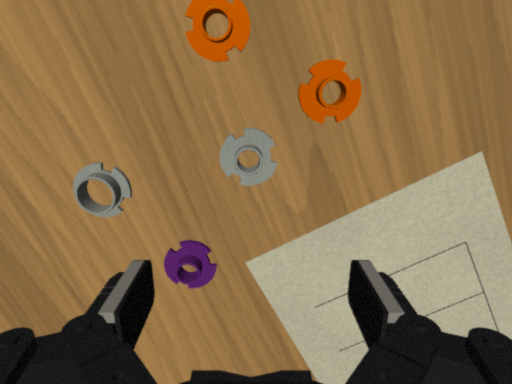

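The wrist view shows the grey narrow guide at (248,157), with three notches visible in its flange. Next I find its centre and notch bearings.

```bash
cat > notch.py <<'E'
from h import *
def notch(d,p,zt=6,half=45):
    u,v=proj(d,p).astype(int); im=d["image"]; hsv=cv2.cvtColor(im,cv2.COLOR_RGB2HSV)
    m=(hsv[...,1]<50)&(hsv[...,2]>70); k=np.zeros_like(m); k[max(v-half,0):v+half,u-half:u+half]=1
    m=(m&k).astype(np.uint8)
    n,l,s,c=cv2.connectedComponentsWithStats(m); i=1+s[1:,4].argmax()
    cn=max(cv2.findContours((l==i).astype(np.uint8),0,1)[0],key=cv2.contourArea)[:,0]
    W=np.array([ray(d,a,b,zt)[:2] for a,b in cn])
    # circle fit, robust to notches
    c=W.mean(0); 
    for _ in range(20):
        r=np.hypot(*(W-c).T); k=r>29.5
        A=np.c_[2*W[k],np.ones(k.sum())]; x=np.linalg.lstsq(A,(W[k]**2).sum(1),rcond=None)[0]; c=x[:2]
    R=np.sqrt(x[2]+c@c)
    # polar mask
    a=np.radians(np.arange(0,360,1)); f=[]
    for t in a:
        q=proj(d,[c[0]+27.5*np.cos(t),c[1]+27.5*np.sin(t),zt]); f.append((l==i)[int(round(q[1])),int(round(q[0]))])
    g=~np.array(f); out=[]
    s0=np.argmin(g); g2=np.roll(g,-s0); st=None
    for j,x in enumerate(list(g2)+[False]):
        if x and st is None: st=j
        if not x and st is not None: out.append((j-st,((st+j-1)/2+s0)%360)); st=None
    return c,R,out
E
python3 - <<'E'
from notch import *
d=dict(np.load("w1.npz")); print(notch(d,[620,-242,6]))
d=get("wrist"); np.savez("w2",**d); print(notch(d,[620,-242,6])); s=ctrl.read_state(); print(s["eef_pos"],s["tool_rot"])
E
```

```text
(array([ 619.27171026, -241.15015988]), np.float64(31.232477899988215), [(27, np.float64(91.0)), (27, np.float64(216.0)), (36, np.float64(346.5))])
(array([ 619.22759992, -241.13498611]), np.float64(31.207348961297637), [(27, np.float64(91.0)), (26, np.float64(215.5)), (35, np.float64(347.0))])
[ 622.44711456 -245.91670065  230.52966969] [3.13960889 0.00491377 1.19625863]
```

{"op": "step_arm", "data": {"commands": [0.33,-0.47,5,0,0,-0.15,1,0.33,-0.47,10,0,0,-0.304,1,0.33,-0.47,15,0,0,-0.304,1,0.33,-0.47,15,0,0,-0.304,1,0.33,-0.47,15,0,0,-0.304,1,0.33,-0.47,15,0,0,-0.304,1]}}

```text
clock: 2.8
eef_pos: [621.0, -235.0, 84.4]
tool_rot: [3.137, 0.002, 1.507]
force: [0.4, 0.7, 0.1]
width: 85.3
gripper_force: 0.0
```

Run:
```python
from notch import *
d=get("wrist"); print(proj(d,[619.2,-241.1,6])); s=ctrl.read_state(); print(s["clock"],s["eef_pos"],s["tool_rot"],s["force"])
try: print(notch(d,[619.2,-241.1,6],6,70))
except Exception as e: print(e)
```

```text
[249.61563933 212.61214461]
2.85 [ 621.23982557 -235.00608237   84.67760672] [3.13632593e+00 1.92470656e-03 1.50676578e+00] [-0.11617177  0.04594288  0.81432872]
(array([ 619.10271754, -240.74052752]), np.float64(31.55322039694601), [(26, np.float64(90.5)), (24, np.float64(215.5)), (33, np.float64(347.0))])
```

{"op": "step_arm", "data": {"commands": [-0.59,-0.17,4,0,0,0,1,-0.59,-0.17,6,0,0,0,1,-0.59,-0.17,7.6,0,0,0,1,-0.59,-0.17,7.6,0,0,0,1,-0.59,-0.17,7.6,0,0,0,0.35,-0.59,-0.17,7.6,0,0,0,0.2,-0.59,-0.17,7.6,0,0,0,0,-0.59,-0.17,7.6,0,0,0,0,-0.59,-0.17,7.6,0,0,0,0]}}

```text
clock: 3.75
eef_pos: [618.0, -240.2, 6.7]
tool_rot: [3.139, 0.001, 1.507]
force: [-0.9, 0.7, 6.1]
width: 27.9
gripper_force: 59.0
```

{"op": "step_arm", "data": {"commands": [0,0,-3,0,0,0,0,0,0,-7,0,0,0,0,0,0,-12,0,0,0,0,4,-1,-16,0,0,0,0,8.5,-2.3,-19,0,0,0.1,0,13.1,-3.6,-19.2,0,0,0.175,0,17.7,-4.9,-19.2,0,0,0.175,0,22.3,-6.2,-19.2,0,0,0.175,0,26.9,-7.5,-19.2,0,0,0.175,0,31,-8.7,-19.2,0,0,0.175,0]}}

```text
clock: 4.75
eef_pos: [549.0, 77.8, 197.4]
tool_rot: [-3.141, -0.001, 1.333]
force: [0.8, 1.4, -1.5]
width: 27.9
gripper_force: 59.4
```

{"op": "step_arm", "data": {"commands": [4.5,-2.4,0,0,0,0,0,5.9,-2.7,0,0,0,0,0,5.9,-2.7,0,0,0,0,0,5.9,-2.7,0,0,0,0,0,5.9,-2.7,0,0,0,0,0]}}

```text
clock: 5.25
eef_pos: [538.3, 136.3, 197.5]
tool_rot: [3.141, 0.001, 1.328]
force: [-0.4, -0.8, -2.1]
width: 27.8
gripper_force: 59.4
```

Run:
```python
from notch import *
np.set_printoptions(precision=2,suppress=True)
d=get("wrist"); np.savez("w3",**d); print(proj(d,[540.3,212,105]),proj(d,[589,222,105])); s=ctrl.read_state(); print(s["clock"],s["eef_pos"],s["tool_rot"],s["force"],s["width"],s["qpos"])
save(d,"w3",None,1.5)
```

```text
[227.48  90.82] [297.28  55.73]
5.3 [538.25 136.36 197.48] [3.14 0.   1.33] [ 0.18 -0.1  -0.74] 27.79301133966689 [-0.63  0.58  0.51  1.83 -0.37  0.82 -0.18]
```

View pics/w3.png

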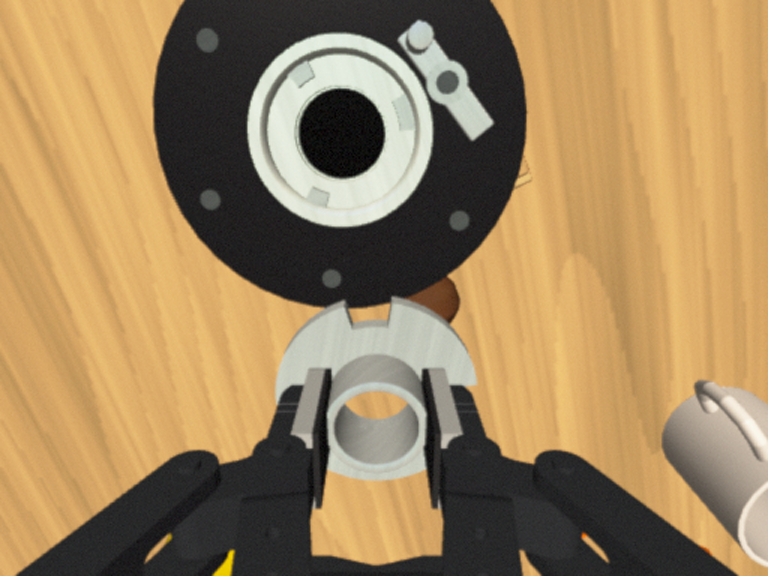

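The view shows the recess ring centred near (340,130), with lugs at about (303,73), (402,113) and (318,195). The wide lug is the right-hand one. The clip pivot is at (448,82) and the post at (420,33); the guide is held with one notch at (370,315).

Run:
```python
from notch import *
np.set_printoptions(precision=2,suppress=True)
d=dict(np.load("w3.npz")); g=cv2.cvtColor(d["image"],cv2.COLOR_RGB2GRAY)
# ring outer: bright component containing around centre
m=(g>110).astype(np.uint8); m[160:]=0; 
n,l,s,c=cv2.connectedComponentsWithStats(m); i=l[130//1,int(270/1.5)] if 0 else l[int(130/1.5),int(255/1.5)]
cn=max(cv2.findContours((l==i).astype(np.uint8),0,1)[0],key=cv2.contourArea)[:,0]
W=np.array([ray(d,a,b,105)[:2] for a,b in cn]); A=np.c_[2*W,np.ones(len(W))]
x=np.linalg.lstsq(A,(W**2).sum(1),rcond=None)[0]; c=x[:2]; print("ring",c,np.sqrt(x[2]+c@c))
m2=((g<60)).astype(np.uint8);n,l,s,cc=cv2.connectedComponentsWithStats(m2[:170]);
hole=l[int(130/1.5),int(342/1.5)];print(s[hole],ray(d,*cc[hole],98))
for nm,u,v,z in(("A",303,73,102.5),("wide",402,113,102.5),("C",318,195,102.5)):
    p=ray(d,u/1.5,v/1.5,z)[:2]-c; print(nm,np.hypot(*p),np.degrees(np.arctan2(p[1],p[0])))
pv=ray(d,448/1.5,82/1.5,110);po=ray(d,419/1.5,33/1.5,127)
v=pv[:2]-c;w=po[:2]-pv[:2];print("pivot",pv,np.hypot(*v),np.degrees(np.arctan2(v[1],v[0])),"post",po,np.hypot(*w),np.degrees(np.arctan2(w[1],w[0])))
# held guide: notch and collar top centre
zb=197.5-6.7; print("collar c",ray(d,377/1.5,432/1.5,zb+24), "notch corners",[np.round(ray(d,u/1.5,v/1.5,zb+6),1)for u,v in((346,303),(352,324),(386,322),(393,298))])
```

```text
ring [539.75 212.77] 40.32933078328392
[ 200   60   56   58 2588] [540.16 213.38  98.  ]
A 29.33357656188395 107.23259975109035
wide 28.721244266411343 4.375139152353263
C 28.586268452993398 -125.7696610761377
pivot [589.27 222.28 110.  ] 50.42533187629405 10.86469054047612 post [579.7  241.12 127.  ] 21.128284897838896 116.93287815142416
collar c [537.03 134.39 214.8 ] notch corners [array([535.9, 167.8, 196.8]), array([535.9, 160.9, 196.8]), array([545.9, 159.1, 196.8]), array([549.7, 166. , 196.8])]
```

{"op": "step_arm", "data": {"commands": [4,-0.8,0,0,0,-0.1,0,7.53,-1.64,0,0,0,-0.2,0,7.53,-1.64,3,0,0,-0.26,0,7.53,-1.64,5.5,0,0,-0.26,0,7.53,-1.64,6.75,0,0,-0.26,0,7.53,-1.64,6.75,0,0,-0.26,0,7.53,-1.64,6.75,0,0,-0.26,0,7.53,-1.64,6.75,0,0,-0.26,0]}}

```text
clock: 6.1
eef_pos: [540.8, 215.5, 131.1]
tool_rot: [3.139, -0.001, 1.591]
force: [-0.2, -0.6, -0.3]
width: 27.6
gripper_force: 59.4
```

Run:
```python
from notch import *
np.set_printoptions(precision=2,suppress=True)
d=get("wrist"); np.savez("w4",**d); s=ctrl.read_state(); print(s["clock"],s["eef_pos"],s["tool_rot"],s["force"],s["width"])
save(d,"w4",None,1.5); print(proj(d,[539.9,213,105]),proj(d,[539.9,213,147]))
```

```text
6.15 [540.72 215.74 131.07] [ 3.14 -0.    1.59] [ 0.64  0.76 -1.22] 27.832639054237386
[250.66 242.6 ] [250.85 287.37]
```

View pics/w4.png

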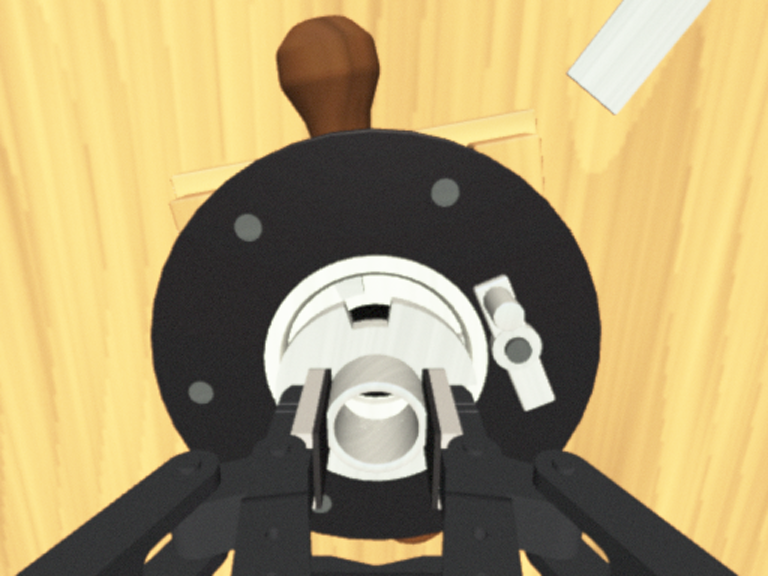

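The guide hangs over the recess at (375,430), about 2.4 mm too far in +y. I correct that and lower it slowly.

{"op": "step_arm", "data": {"commands": [-0.24,0,0.5,0,0,0,0,-0.24,0,1.0,0,0,0,0,-0.24,0,1.4,0,0,0,0,-0.24,0,1.6,0,0,0,0,-0.24,0,1.7,0,0,0,0,-0.24,0,1.8,0,0,0,0,-0.24,0,1.9,0,0,0,0,-0.24,0,1.95,0,0,0,0,-0.24,0,1.95,0,0,0,0]}}

```text
clock: 7.05
eef_pos: [539.7, 213.5, 110.3]
tool_rot: [-3.142, -0.0, 1.592]
force: [0.1, -0.6, -1.8]
width: 27.8
gripper_force: 59.4
```

{"op": "step_arm", "data": {"commands": [0,0,0.05,0,0,0,0,0,0,0.1,0,0,0,0,0,0,0.15,0,0,0,0,0,0,0.15,0,0,0,0]}}

```text
clock: 7.45
eef_pos: [539.8, 213.5, 109.1]
tool_rot: [3.141, -0.0, 1.592]
force: [-1.2, -0.0, 2.5]
width: 27.7
gripper_force: 59.6
```

{"op": "step_arm", "data": {"commands": [0,0,0,0,0,-0.03,0,0,0,0,0,0,-0.06,0,0,0,0,0,0,-0.09,0,0,0,0,0,0,-0.12,0,0,0,0,0,0,-0.14,0,0,0,0,0,0,-0.14,0]}}

```text
clock: 8.05
eef_pos: [540.0, 213.4, 108.9]
tool_rot: [3.141, -0.0, 1.732]
force: [0.0, -0.1, 3.0]
width: 28.0
gripper_force: 59.6
```

Still riding on the lugs at about 4 N, so I keep turning.

{"op": "step_arm", "data": {"commands": [0,0,0.01,0,0,-0.02,0,0,0,0.02,0,0,-0.04,0,0,0,0.02,0,0,-0.06,0,0,0,0.02,0,0,-0.08,0,0,0,0.02,0,0,-0.08,0]}}

```text
clock: 8.55
eef_pos: [539.4, 213.5, 108.3]
tool_rot: [-3.141, -0.0, 1.813]
force: [0.5, -0.0, -0.6]
width: 28.0
gripper_force: 59.5
```

{"op": "step_arm", "data": {"commands": [0,0,0.04,0,0,0,0,0,0,0.08,0,0,0,0,0,0,0.12,0,0,0,0,0,0,0.12,0,0,0,0]}}

```text
clock: 8.95
eef_pos: [539.6, 213.4, 107.3]
tool_rot: [-3.141, 0.0, 1.812]
force: [-0.5, 0.4, -1.0]
width: 27.6
gripper_force: 59.5
```

The guide is dropping with no contact force.

{"op": "step_arm", "data": {"commands": [0,0,0.05,0,0,0,0,0,0,0.1,0,0,0,0,0,0,0.15,0,0,0,0,0,0,0.19,0,0,0,0,0,0,0.19,0,0,0,0]}}

```text
clock: 9.45
eef_pos: [539.7, 213.5, 105.4]
tool_rot: [-3.141, 0.0, 1.812]
force: [0.6, -0.7, -0.9]
width: 27.8
gripper_force: 59.5
```

{"op": "step_arm", "data": {"commands": [0,0,0.03,0,0,0,0,0,0,0.06,0,0,0,0,0,0,0.09,0,0,0,0,0,0,0.09,0,0,0,0]}}

```text
clock: 9.85
eef_pos: [539.7, 213.5, 104.7]
tool_rot: [3.142, -0.0, 1.812]
force: [0.4, -0.9, 0.3]
width: 27.4
gripper_force: 59.5
```

{"op": "step_arm", "data": {"commands": [0,0,0.02,0,0,0,0.5,0,0,0.02,0,0,0,0.5,0,0,0,0,0,0,0.5,0,0,-1.5,0,0,0,0.5,0,0,-4,0,0,0,0.5,0,0,-7,0,0,0,0.5,-5,0,-9,0,0,0,0.3,-8,0,-9,0,0,0,0,-8,0,-9,0,0,0,0,-8,0,-9,0,0,0,0]}}

```text
clock: 10.85
eef_pos: [558.9, 135.0, 194.8]
tool_rot: [3.141, -0.0, 1.81]
force: [0.1, 1.0, -0.3]
width: -0.0
gripper_force: 0.0
```

Run:
```python
from notch import *
np.set_printoptions(precision=2,suppress=True)
d=get("wrist"); np.savez("w5",**d); s=ctrl.read_state(); print(s["clock"],s["eef_pos"],s["tool_rot"],s["force"],s["width"])
save(d,"w5",None,1.5); P=depth_pts(d)
t=np.radians(np.arange(360))
for r in (20,28,45,60): 
    z=[P[int(round(q[1])),int(round(q[0])),2] for q in (proj(d,[539.8+r*np.cos(a),213+r*np.sin(a),104]) for a in t) if 0<=q[0]<511 and 0<=q[1]<300]; print(r,np.percentile(z,[10,25,50,75,90]))
```

```text
10.9 [558.49 136.44 194.41] [-3.14 -0.    1.81] [-0.02  0.14 -0.64] -0.19343009852286036
20 [102.14 102.64 103.09 103.64 104.08]
28 [101.04 102.   102.74 103.3  103.94]
45 [103.28 103.73 104.2  104.73 108.75]
60 [103.31 103.67 104.11 104.73 105.37]
```

View pics/w5.png

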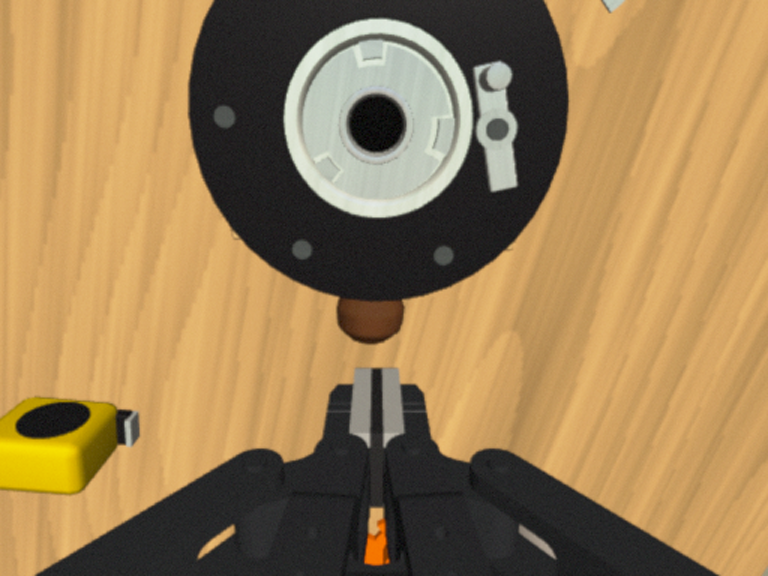

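The guide sits about 1 mm below the sole with all three lugs in its notches, so it is home. Next I push the clip post, seen at (497,75), with the back of the shut fingers. A straight push across the arc will do it.

{"op": "step_arm", "data": {"commands": [4,0.9,0,0,0,0.14,0,8,1.7,0,0,0,0.28,0,11.97,2.6,0,0,0,0.42,0,11.97,2.6,0,0,0,0.56,0,11.97,2.6,0,0,0,0.693,0,11.97,2.6,2,0,0,0.693,0,11.97,2.6,4.5,0,0,0.693,0,11.97,2.6,4.5,0,0,0.693,0,11.97,2.6,4.5,0,0,0.693,0]}}

```text
clock: 11.8
eef_pos: [554.7, 259.3, 149.2]
tool_rot: [-3.14, 0.001, 1.121]
force: [0.9, 1.1, -0.4]
width: -0.0
gripper_force: 0.0
```

Run:
```python
from notch import *
np.set_printoptions(precision=2,suppress=True)
d=get("wrist"); np.savez("w6",**d); s=ctrl.read_state(); print(s["clock"],s["eef_pos"],s["tool_rot"],s["force"],s["qpos"])
save(d,"w6",None,1.5); print(1.5*proj(d,s["eef_pos"]))
```

```text
11.85 [555.59 259.15 150.1 ] [ 3.14 -0.    1.12] [ 0.39 -0.07 -0.28] [-0.79  0.73  0.52  1.71 -0.47  0.83 -0.51]
[381.75 394.12]
```

View pics/w6.png

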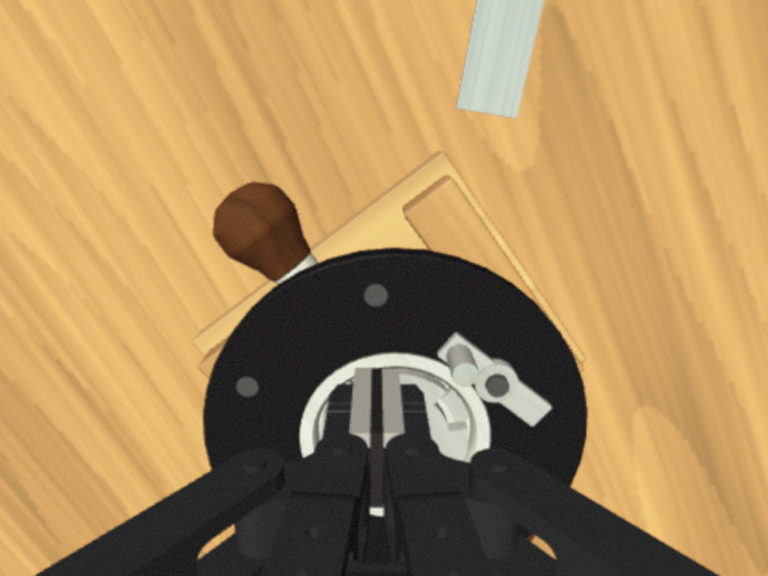

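{"op": "step_arm", "data": {"commands": [0,0,1.5,0,0,0,0,0,0,2.8,0,0,0,0,0,0,3.4,0,0,0,0,0,0,3.4,0,0,0,0,0,0.6,3.4,0,0,0,0,0,1.0,3.4,0,0,0,0,0,1.3,3.4,0,0,0,0,0,1.6,3.4,0,0,0,0,0,1.6,3.4,0,0,0,0]}}

```text
clock: 12.75
eef_pos: [568.6, 252.9, 115.8]
tool_rot: [-3.138, -0.001, 1.12]
force: [-4.2, 2.8, 2.9]
width: -0.1
gripper_force: 2.8
```

Contact with the post at about 4–5 N, so I keep pushing.

{"op": "step_arm", "data": {"commands": [0,0.4,0,0,0,0,0,0,0.8,0,0,0,0,0,0,1.2,0,0,0,0,0,0,1.6,0,0,0,0,0,0,1.8,0,0,0,0,0,0,1.8,0,0,0,0,0]}}

```text
clock: 13.35
eef_pos: [586.1, 245.1, 116.0]
tool_rot: [-3.141, -0.002, 1.12]
force: [-0.9, 2.2, 2.6]
width: -0.0
gripper_force: 1.7
```

{"op": "step_arm", "data": {"commands": [0,0.3,0,0,0,0,0,0,0.5,0,0,0,0,0,0,0.7,0,0,0,0,0,0,0.7,0,0,0,0,0]}}

```text
clock: 13.75
eef_pos: [592.7, 239.4, 115.7]
tool_rot: [3.141, 0.001, 1.118]
force: [-2.3, 1.4, 2.9]
width: -0.0
gripper_force: 1.8
```

Run:
```python
from notch import *
d=get("top"); save(d,"t7",(150,165,240,245),6)
```

{"op": "step_arm", "data": {"commands": [0,0.1,0,0,0,0,0,0,0.2,0,0,0,0,0,0,0.2,0,0,0,0,0]}}

```text
clock: 14.1
eef_pos: [593.6, 238.7, 115.5]
tool_rot: [-3.141, 0.001, 1.118]
force: [-5.4, 1.0, 4.8]
width: 0.1
gripper_force: 2.8
```

{"op": "step_arm", "data": {"commands": [0,0.1,0,0,0,0,0,0,0.2,0,0,0,0,0,0,0.2,0,0,0,0,0]}}

```text
clock: 14.4
eef_pos: [594.4, 237.7, 115.4]
tool_rot: [-3.139, 0.003, 1.118]
force: [-6.5, 0.2, 6.5]
width: 0.1
gripper_force: 4.0
```

The force is rising, which suggests the clip is at its stop. I back off and check.

{"op": "step_arm", "data": {"commands": [0,-1,0,0,0,0,0,0,-1.5,-1.5,0,0,0,0,0,-1.5,-4,0,0,0,0,-4,-1.5,-8,0,0,0,0,-8,-1.5,-9,0,0,0,0,-10,-1.5,-9,0,0,0,0,-10,-1.5,-9,0,0,0,0,-10,-1.5,-9,0,0,0,0]}}

```text
clock: 15.2
eef_pos: [539.6, 155.7, 206.6]
tool_rot: [3.14, -0.002, 1.119]
force: [-0.4, 1.2, 0.2]
width: 0.3
gripper_force: 0.0
```

Run:
```python
from notch import *
np.set_printoptions(precision=2,suppress=True)
d=get("wrist"); np.savez("w8",**d); s=ctrl.read_state(); print(s["clock"],s["eef_pos"],s["tool_rot"],s["force"])
save(d,"w8",None,1.5); print(1.5*proj(d,[608.5,226.3,127]),1.5*proj(d,[588.9,222.5,110]))
```

```text
15.25 [539.6  156.48 206.07] [ 3.14 -0.    1.12] [ 0.11  0.58 -0.4 ]
[455.39  86.56] [412.13 117.98]
```

View pics/w8.png

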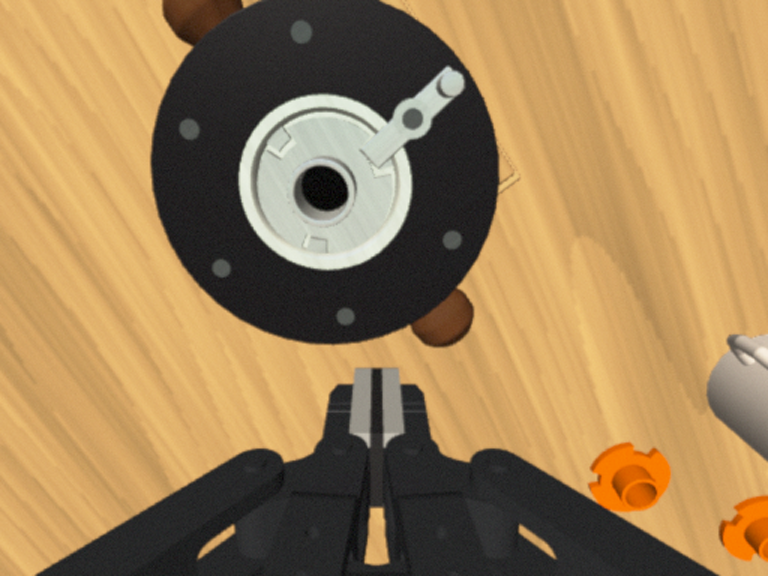

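The clip is nearly or fully shut: its tongue lies over the flange near (375,155) and the post is at (452,82). Next I measure its angle.

```bash
python3 - <<'E'
from notch import *
np.set_printoptions(precision=2,suppress=True)
d=dict(np.load("w8.npz")); R=lambda u,v,z: ray(d,u/1.5,v/1.5,z)[:2]
g=cv2.cvtColor(d["image"],cv2.COLOR_RGB2GRAY)
cn=[c for c in cv2.HoughCircles(cv2.resize(g,None,fx=2,fy=2)[:400],cv2.HOUGH_GRADIENT,1,60,param1=100,param2=30,minRadius=100,maxRadius=135)[0]]; print(cn)
c=np.array(ray(d,cn[0][0]/2,cn[0][1]/2,105)[:2]); print(c)
an=lambda v:np.degrees(np.arctan2(v[1],v[0]))
pv=R(412,118,110);
m=((g>95)&(depth_pts(d)[...,2]>119)).astype(np.uint8); m[:, :280]=0; m[75:]=0
n,l,s,cc=cv2.connectedComponentsWithStats(m); print(n,s[1:],cc[1:]*1.5)
po=R(452,82,127); t=R(375,158,110)
for nm,a in(("centre->pivot",pv-c),("pivot->post",po-pv),("tongue->pivot",pv-t),("centre->post",po-c)): print(nm,np.hypot(*a),an(a))
E
cat > /dev/null
```

```text
[array([429.5, 236.5, 111.2], dtype=float32)]
[540.51 216.82]
68 [[359   0   1   1   1]
 [419   2   1   1   1]
 [450   3   1   1   1]
 [454   3   1   1   1]
 [457   2   1   1   1]
 [475   2   1   1   1]
 [363   4   1   1   1]
 [291   7   1   1   1]
 [313   6   1   1   1]
 [472   7   1   1   1]
 [504   7   1   1   1]
 [479   8   1   1   1]
 [289  10   1   1   1]
 [426  10   1   1   1]
 [491  11   1   1   1]
 [365  13   1   1   1]
 [454  12   1   1   1]
 [371  16   1   1   1]
 [378  16   1   1   1]
 [332  18   1   1   1]
 [391  18   1   1   1]
 [376  20   1   1   1]
 [416  21   1   1   1]
 [495  21   1   1   1]
 [505  21   1   1   1]
 [311  22   1   1   1]
 [388  23   1   1   1]
 [404  27   1   1   1]
 [401  31   1   1   1]
 [368  32   1   1   1]
 [453  35   1   1   1]
 [304  37   1   1   1]
 [306  36   1   1   1]
 [367  37   1   1   1]
 [378  37   1   1   1]
 [393  39   1   1   1]
 [357  40   1   1   1]
 [386  40   1   1   1]
 [389  41   1   1   1]
 [418  41   1   1   1]
 [440  40   1   1   1]
 [330  42   1   1   1]
 [350  43   1   1   1]
 [478  43   1   1   1]
 [491  43   1   1   1]

[... 1146 characters left out ...]
60.  ]
 [583.5   61.5 ]
 [627.    61.5 ]
 [660.    60.  ]
 [495.    63.  ]
 [525.    64.5 ]
 [717.    64.5 ]
 [736.5   64.5 ]
 [517.5   66.  ]
 [594.    67.5 ]
 [673.5   66.  ]
 [711.    67.5 ]
 [450.72  83.43]
 [612.    70.5 ]
 [699.    69.  ]
 [493.5   73.5 ]
 [597.    79.5 ]
 [474.    81.  ]
 [549.    84.  ]
 [694.5   87.  ]
 [750.    88.5 ]
 [487.5   91.5 ]
 [688.5   90.  ]
 [759.    97.5 ]
 [763.5   96.  ]
 [727.5  100.5 ]
 [766.5  100.5 ]
 [421.5  106.5 ]
 [666.   108.  ]
 [699.   109.5 ]]
centre->pivot 48.67123161497466 6.720541377768631
pivot->post 20.002421687000837 17.279429529161444
tongue->pivot 23.653442258743173 20.44832941327685
centre->post 68.43318521715645 9.790841676955715
```

Run:
```python
from notch import *
d=dict(np.load("w8.npz")); save(d,"w8c",(210,30,330,120),6)
```

```text
(no output)
```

View pics/w8c.png

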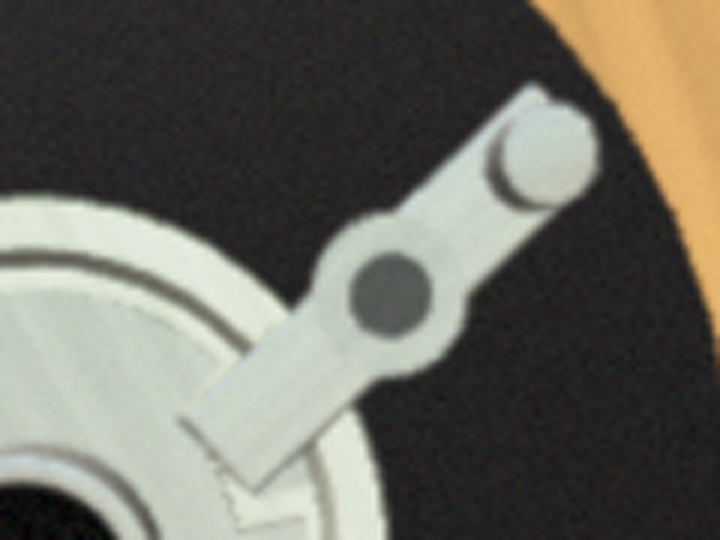

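The clip is still about 6–8° open. I'll give it a second push along the tangent at the shut position, using the side of the fingers.

{"op": "step_arm", "data": {"commands": [4,0.4,0,0,0,-0.13,0,8,0.9,0,0,0,-0.26,0,11.8,1.29,0,0,0,-0.39,0,11.8,1.29,0,0,0,-0.52,0,11.8,1.29,0,0,0,-0.643,0,11.8,1.29,3.5,0,0,-0.643,0,11.8,1.29,6.5,0,0,-0.643,0,11.8,1.29,8.5,0,0,-0.643,0,11.8,1.29,9,0,0,-0.643,0,11.8,1.29,9,0,0,-0.643,0]}}

```text
clock: 16.25
eef_pos: [601.7, 256.6, 114.6]
tool_rot: [-3.14, 0.0, 1.763]
force: [-0.3, -0.1, 0.2]
width: -0.0
gripper_force: 0.0
```

{"op": "step_arm", "data": {"commands": [-0.4,0,0,0,0,0,0,-0.7,0,0,0,0,0,0,-1.0,0,0,0,0,0,0,-1.2,0,0,0,0,0,0,-1.2,0,0,0,0,0,0]}}

```text
clock: 16.75
eef_pos: [604.6, 243.7, 116.2]
tool_rot: [3.141, -0.0, 1.761]
force: [-1.0, -0.8, 0.1]
width: 0.1
gripper_force: 0.0
```

{"op": "step_arm", "data": {"commands": [-0.1,0,0,0,0,0,0,-0.2,0,0,0,0,0,0,-0.3,0,0,0,0,0,0,-0.3,0,0,0,0,0,0]}}

```text
clock: 17.15
eef_pos: [605.2, 241.8, 115.9]
tool_rot: [3.14, -0.001, 1.762]
force: [0.5, 3.5, 1.9]
width: 0.1
gripper_force: 1.4
```

{"op": "step_arm", "data": {"commands": [-0.1,0,0,0,0,0,0,-0.2,0,0,0,0,0,0,-0.2,0,0,0,0,0,0]}}

```text
clock: 17.45
eef_pos: [605.3, 241.4, 115.9]
tool_rot: [3.14, -0.003, 1.763]
force: [0.5, 6.5, 1.3]
width: 0.1
gripper_force: 3.1
```

{"op": "step_arm", "data": {"commands": [-0.1,0,0,0,0,0,0,-0.15,0,0,0,0,0,0,-0.15,0,0,0,0,0,0]}}

```text
clock: 17.75
eef_pos: [605.3, 241.3, 115.9]
tool_rot: [3.14, -0.005, 1.764]
force: [-0.6, 8.9, 0.9]
width: -0.2
gripper_force: 4.1
```

It has met a firm stop: 9 N with no more motion. I back away, then verify.

{"op": "step_arm", "data": {"commands": [1,0,0,0,0,0,0,2,0,-1.5,0,0,0,0,2,0,-5,0,0,0,0,-2,0,-9,0,0,0,0,-6,-3,-9,0,0,0,0,-9,-5,-9,0,0,0,0,-9,-5,-9,0,0,0,0,-9,-5,-9,0,0,0,0,-9,-5,-9,0,0,0,0]}}

```text
clock: 18.65
eef_pos: [573.5, 140.4, 205.2]
tool_rot: [-3.141, -0.0, 1.763]
force: [-0.8, 0.7, 0.3]
width: -0.1
gripper_force: 0.0
```

Run:
```python
from notch import *
np.set_printoptions(precision=2,suppress=True)
d=get("wrist"); np.savez("w9",**d); s=ctrl.read_state(); print(s["clock"],s["eef_pos"],s["force"])
a=proj(d,[588.9,222.5,110]); x,y=int(a[0]),int(a[1]); y0=max(y-60,0);x0=x-80; print(x0,y0,[(6*(proj(d,p)-[x0,y0])).round() for p in([608.5,226.3,127],[588.9,222.5,110],[563.4,217.5,110])])
save(d,"w9",(x0,y0,x0+130,y0+100),6)
```

```text
18.7 [573.5  140.82 205.12] [-0.31 -0.84  1.09]
218 25 [array([703., 369.]), array([486., 365.]), array([250., 365.])]
```

View pics/w9.png

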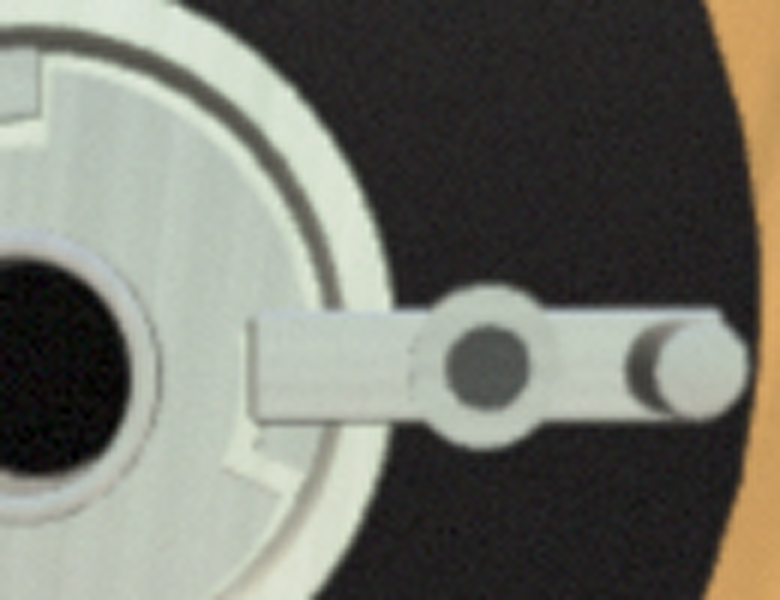

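The clip now points straight at the recess centre. Its post at (702,368), pivot at (487,367) and tongue end at (252,365) all match the predicted shut pixels within 3 px, and its tongue lies over the seated flange. I'm handing the job in.

```bash
python3 -c "
from cell import ctrl
print(ctrl.finish_job())"
```

```text
the job is handed in; nothing more can be done
None
```

The narrow-collared guide is seated fully home, the clip is shut over its flange with the robot clear, and the job was handed in at about 18.7 s.

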